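Hold the feed roll home against the spring stop for the set screw

TASK

Pick up the slim bare-steel feed roll, lay it in the two V-blocks of the iron jig with its long thin journal pointing at the bearing housing, then slide it endwise into the housing's bore until you feel the spring plunger hidden inside. Push on to a steady 10 newtons or so at the plunger (at least 6, and at no time more than 15) and be my third hand while I tighten the set screw: keep that push for at least two seconds and finish while still holding it, roll lying straight in the V-blocks, without letting go or backing off. Leave the thicker black roll and the other things on the counter where they are.

Things in the scene. Friction and masses are not known exactly. Their poses are not given: they have to be found in the camera images.
- feed_roll: Slim bare-steel feed roll, loose, 0.25-0.42 kg, lying at the near left or right of the counter, long journal roughly to +y. Body: cylinder 20 mm diameter, 180 mm long. Origin mid-body on the axis (10 mm above the counter when lying). Its x axis runs along the roll to the long journal (pin 10 mm diameter, 45 mm long, domed). Other end: stub 12 mm diameter, 8 mm long. It can roll.
- journal_tip (a point): Domed tip of the feed roll's long journal, on the axis, 135 mm from the roll's origin.
- jig: Iron jig fixed to the counter: base plate 275 x 70 mm (x -86 to +190 mm), top at 12 mm, with two steel V-blocks and a bearing housing in a row. Its x axis is the push direction, V-blocks to housing, roughly +y; z up. Origin on the counter surface under the roll's axis, near the middle between the V-blocks.
- cradle (a point): Point on the V-blocks' axis above the jig's origin, 62 mm over the counter: a roll lying in the V's has its axis here, along the jig's x. V-blocks: 16 mm thick, at jig x -62 to -46 and +50 to +66 mm, 55 mm wide, 90-degree grooves 44 mm wide at the top, tops 70 mm up. Fingers fit in the 96 mm between them. Roll on V friction: 1.5-4 N under its own weight, more if pressed down.
- bore_mouth (a point): Centre of the round bore's mouth in the housing's face, on the roll's axis, at jig x = 123 mm, 62 mm up; axes as the jig's. Bore 16 mm wide: takes the long journal, not the roll's body. Housing: dark steel, 56 mm wide, 55 mm long, top 90 mm up, brass set screw on it to 100 mm. With the roll's origin at jig x = -18 mm the journal's tip is 6 mm outside the mouth.
- plunger (a joint): Spring plunger on the axis in the bore; value = how far it is pushed in, m (0 untouched, hard end 0.018). Spring: 1 N per mm from zero, so 0.010 is 10 N. Its flat head rests 8 to 24 mm inside the mouth, different each time, and must be found by feel. Its thin brass tail rod sticks out of the housing's back and moves out as far as the plunger is pushed in.
- spare_roll: Thicker roll covered with black rubber, 32 mm diameter, 170 mm long, 12 mm stubs on both ends, lying at the near right or left (opposite the feed roll); origin mid-length on its axis. Leave alone.
- spool: Black bakelite ribbon spool, 54 mm across, 19 mm high; origin under its centre. Leave alone.
- bell_bracket: Brass bell on an L-shaped bracket, foot 70 x 40 mm, 49 mm high; origin under the foot's centre. Leave alone.
- screwdriver: Screwdriver, 170 mm long, lying beyond the jig; origin at its underside. Leave alone.
- oil_tin: Plain oil tin, 48 mm diameter, 80 mm high; origin under its centre. Leave alone.
There are look-alikes about, which are no part of the job. What is meant by the feed_roll is not purple or red, and is the larger of those in its own colour.

How it is judged:
On the way, in this order (a step that is already met when the one before it is completed fails the run):
1. the feed roll lies along the V-blocks, at their height, long journal towards the bore, the plunger still untouched (y of feed_roll in the frame of jig between -0.004 and 0.004 m and z of feed_roll in the frame of jig between 0.058 and 0.066 m and angle between the x axis of feed_roll and the x axis of jig, either way round below 0.06 rad and value of joint plunger below 0.0012 m and x of journal_tip in the frame of bore_mouth above -0.06 m), for 0.2 s.
2. the journal presses the plunger steadily with 6 to 15 N (y of feed_roll in the frame of jig between -0.004 and 0.004 m and z of feed_roll in the frame of jig between 0.058 and 0.066 m and angle between the x axis of feed_roll and the x axis of jig, either way round below 0.06 rad and value of joint plunger between 0.0055 and 0.0155 m and x of journal_tip in the frame of bore_mouth above 0.01 m and contact force between the fingers and feed_roll above 2 N), for 1.5 s.
At the end, for the whole second after the job is handed in: The roll lies in the V-blocks (axis within 4 mm and about 3.5 degrees of the jig's axis), the long journal is at least 10 mm in the bore, the plunger is pressed in 5.5 to 15.5 mm (6 to 15 N, with 0.5 N of allowance), the roll is at rest and the fingers still hold or press it with at least 2 N (all of step 2 and linear speed of feed_roll below 0.01 m/s); the arm keeps its last pose, push and grip.
It fails at once if the plunger is pushed harder than 15 N (16 N with allowance) (value of joint plunger above 0.016 m).
It fails at once if another thing on the counter is shifted by more than 25 mm (distance of any of spare_roll, spool, bell_bracket, screwdriver, oil_tin from where it was at the start of the episode above 0.025 m).
It also fails if it takes over 56 s, if anything falls off the work surface, if the arm or the gripper's body presses on something with over 40 N, if the wrist force passes 120 N, or if a joint passes its speed limit or range.

ROBOT

A 7-joint arm with a two-finger parallel gripper is mounted at the origin on the work surface. World frame = base frame: x ahead of the robot, y to its left, z up, the work surface at z = 0. Lengths are in m, angles in rad, forces in N, time in s.
With the tool pointing down it reaches from about 0.4 to 0.9 m from the base axis. Payload 5.5 kg.
Tool frame: the origin (TCP) lies on the centre line of the jaws, within the pads' length; the fingertips stand 14 mm ahead of it and the grasp point (between the pads) lies 5 mm behind it; z points along the fingers, y is the direction in which the jaws open and shut (so a half turn about z gives the same grasp; the last joint's range is limited). The gripper opens to 85 mm and grips with 20 to 120 N. Pads are 22 mm wide; open, the fingers measure 114 mm over their backs; the gripper's body (76 mm by 85 mm) begins 54 mm behind the grasp point. The pads swing forward as they close: fully open they stand 13 mm farther back than shut.
Start: joints at [1.482, 0.501, -0.427, 1.55, 0.221, 1.138, -0.21], TCP at [0.224, -0.61, 0.245] pointing down, gripper open.
Joint ranges: [-2.88, 2.88], [-0.31, 2.03], [-1.54, 1.56], [0.2, 2.42], [-1.41, 4.55], [0.19, 2.02], [-2.57, 2.57]. Speed limits (rad/s): [2.57, 2.57, 3.14, 3.14, 3.14, 3.14, 3.14].

INTERFACE

Orientations are given as a unit quaternion [w, x, y, z].
In Python, from cell import observe, read_camera, camera_info, hand_in gives the robot as it stands.
- The arm moves only by the tool move_arm, never from a script. Its argument "motion" is a list of rows, each a list of 2 entries, a list of its own where there are three numbers: the shift along the world's x, y, z in cm, then the turn about the world's z in rad. In form: [[[x, y, z], spin], ...]. A call has 1 to 12 rows; each row shifts and turns the commanded pose from where the row before left it; what a row does not reach is not made up. A row lasts 1/8 s, in which the tool goes at most 62.5 mm and 10.7 degrees, less where a joint would pass 70% of its speed; a pose out of reach is approached as far as the arm can. A call with a gripper value outside its range is refused whole. "gripper" is the closure, from 0 (fully open) to 1 (shut), set as the call begins (left out, the last holds). The fingers move at their own pace and stop on an object; the grip force is fixed at half the most. Time passes only in rows, so rows that do not move let the fingers close. It gives the time, the measured TCP pose, the force and the opening at its end, in the units of the state.
- observe(): the state, without advancing time (a new reading comes with each control period).
- read_camera(name): name is "side" or "top"; returns the picture (420x560x3 uint8, red, green, blue); there is no depth.
- camera_info(name): a dict with "intrinsics" (3x3 intrinsics, pixels), "k1" (the pictures are not rectified: a ray, as slopes to the right and down, at radius r is drawn at 1 + k1 r^2 times it, then the intrinsics apply), "R" (3x3) and "t" (3): a world point X has camera coordinates R X + t. Camera axes: x right, y down, z forward; pixel columns grow to the right and rows downward; lengths in m; the calibration is good to about 2 mm. A picture is of the moment at which its call begins. camera_info takes no time and is no camera call.
- hand_in(): hands the job in, once; it reports no verdict.
The state is a dict: "t": time; "joint_pos": joint angles; "dq": joint speeds; "effort": joint torques, N m; "position": TCP position; "ee_rot": TCP orientation; "contact_force": force on the tool from outside, world axes, zero at the start; "torque": the same for the moment, N m; "gripper_width": finger opening in m.
Only numpy, scipy, OpenCV 4.12 (cv2) and the standard library are available. Lean on these libraries where they do the work, as an engineer would, in place of code of your own. Each camera call takes 0.05 s, during which the arm holds its last target.

## Working session

There is one attempt and no reset: what is moved stays moved. The work goes in short steps, Python scripts to look and compute and a tool call to move; the robot and the scene stay as the last step left them, time stands still between calls to the robot, and variables do not carry over. Pictures are saved under pics/ and viewed, and the job is handed in when it is done.

Besides the shell and the picture viewer there is one more tool, called after "Call:" by a JSON object that holds its "fn" and its "kwargs". move_arm: Moves the arm, as the interface text tells. Its arguments: {"type":"object","properties":{"motion":{"type":"array","items":{"type":"array"}},"gripper":{"type":"number"}},"required":["motion"]}

```bash
mkdir -p pics; ls; python3 - <<'E'
from cell import observe, read_camera, camera_info
import cv2
for n in("top","side"):
    im=read_camera(n); cv2.imwrite(f"pics/{n}0.png",cv2.cvtColor(im,cv2.COLOR_RGB2BGR)); print(n,camera_info(n))
print(observe())
E
```

```text
pics
top {'intrinsics': array([[482.31012254,   0.        , 283.17920991],
       [  0.        , 482.31012254, 219.89766259],
       [  0.        ,   0.        ,   1.        ]]), 'k1': -0.07645884324605304, 'R': array([[-0.00957721, -0.99994979,  0.0029503 ],
       [-0.98116095,  0.00882785, -0.1929903 ],
       [ 0.19295456, -0.00474303, -0.98119623]]), 't': array([0.04307572, 0.47586134, 1.27810024])}
side {'intrinsics': array([[406.4150624 ,   0.        , 273.13156767],
       [  0.        , 406.4150624 , 202.8260588 ],
       [  0.        ,   0.        ,   1.        ]]), 'k1': -0.05489098388802122, 'R': array([[-0.99746605,  0.07112688,  0.0015659 ],
       [ 0.03906172,  0.56592266, -0.82353247],
       [-0.05946148, -0.82138451, -0.56726698]]), 't': array([0.49329351, 0.03613745, 1.23966717])}
{'t': 0.1, 'joint_pos': array([ 1.48221375,  0.50176572, -0.42676824,  1.55135355,  0.22078681,
        1.13831902, -0.21030165]), 'dq': array([ 0.0012751 , -0.00167119, -0.0002575 , -0.00335545, -0.0013786 ,
        0.0011205 , -0.00038012]), 'effort': array([-1.03850235e-02, -5.70808947e+01, -5.83834156e+00, -2.81747621e+01,
        1.05606733e-02,  5.61421140e-03,  9.09896414e-06]), 'position': array([ 0.22370302, -0.60963928,  0.24434892]), 'ee_rot': array([-8.89720533e-04,  9.84569841e-01,  1.74989772e-01, -1.31337413e-04]), 'contact_force': array([0.0452434 , 0.92225416, 0.94963379]), 'torque': array([ 0.04837823, -0.00615186,  0.01241333]), 'gripper_width': 0.08526132794125764}
```

View pics/top0.png

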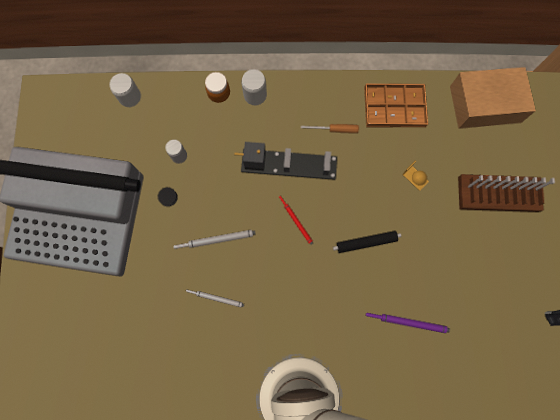

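View pics/side0.png

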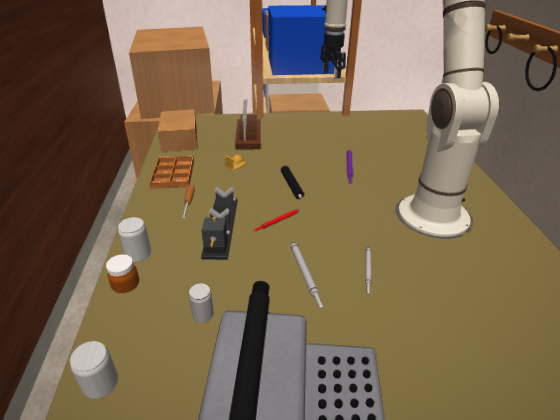

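Top view: the feed roll (larger steel one) is at about (215,240) with its journal to the left (+y). The jig has its housing at (254,155) and V-blocks at (288,160) and (327,162). The red, purple and small steel rolls are decoys. Next I'll measure.

```bash
cat > h.py <<'E'
import numpy as np, cv2
from cell import *
def ray(n,uv):
    c=camera_info(n);K=c["intrinsics"]
    d=np.array([[c["k1"],0,0,0]])
    uv=np.atleast_2d(np.array(uv,float))
    p=cv2.undistortPoints(uv.reshape(-1,1,2),K,np.array([c["k1"],0,0,0.])).reshape(-1,2)
    R,t=c["R"],c["t"]
    o=-R.T@t
    return o,np.c_[p,np.ones(len(p))]@R
def plane(n,uv,z):
    o,d=ray(n,uv); return o+d*((z-o[2])/d[:,2])[:,None]
def proj(n,X):
    c=camera_info(n)
    return cv2.projectPoints(np.atleast_2d(np.array(X,float)),cv2.Rodrigues(c["R"])[0],c["t"],c["intrinsics"],np.array([c["k1"],0,0,0.]))[0].reshape(-1,2)
def tri(u1,u2):
    o1,d1=ray("top",u1);o2,d2=ray("side",u2)
    d1=d1[0];d2=d2[0]
    s=np.linalg.lstsq(np.c_[d1,-d2],o2-o1,rcond=None)[0]
    a=o1+s[0]*d1;b=o2+s[1]*d2
    return (a+b)/2,np.linalg.norm(a-b)
def snap(n,f,box=None,k=1):
    im=cv2.cvtColor(read_camera(n),cv2.COLOR_RGB2BGR); cv2.imwrite(f"pics/{f}_raw.png",im)
    if box:
        x,y,w,h=box; im=cv2.resize(im[y:y+h,x:x+w],None,fx=k,fy=k,interpolation=cv2.INTER_CUBIC)
    cv2.imwrite(f"pics/{f}.png",im)
E
python3 - <<'E'
import cv2,numpy as np
from h import *
for n,boxes in (("top",[(165,215,100,45),(225,130,125,60)]),("side",[(275,235,60,80),(185,175,65,90)])):
    im=cv2.imread(f"pics/{n}0.png")
    for i,(x,y,w,h) in enumerate(boxes):
        cv2.imwrite(f"pics/{n}_c{i}.png",cv2.resize(im[y:y+h,x:x+w],None,fx=6,fy=6,interpolation=cv2.INTER_CUBIC))
    x,y,w,h=boxes[0]
    hsv=cv2.cvtColor(im[y:y+h,x:x+w],cv2.COLOR_BGR2HSV)
    m=((hsv[...,1]<60)&(hsv[...,2]>70)).astype(np.uint8)
    k,l,s,c=cv2.connectedComponentsWithStats(m); j=1+np.argmax(s[1:,4]); 
    pts=np.argwhere(l==j)[:,::-1]+[x,y]
    (cx,cy),(a,b),an=cv2.minAreaRect(pts.astype(np.float32)); print(n,s[j],cx,cy,a,b,an)
    P=plane(n,pts,0.010)[:,:2]; mu=P.mean(0); U,S,V=np.linalg.svd(P-mu); d=V[0]*np.sign(V[0][1]); q=(P-mu)@d
    print("mu",mu,"dir",d,"ang",np.arctan2(d[1],d[0]),"ends",mu+d*q.min(),mu+d*q.max(),q.max()-q.min())
E
```

```text
top [  8  15  82  19 501] 213.66799926757812 239.42396545410156 6.976532936096191 82.37674713134766 79.69515228271484
mu [0.430747   0.22599506] dir [-0.17304579  0.98491378] ang 1.74471760000773 ends [0.4493251  0.12025523] [0.40938183 0.34759785] 0.23082489590844668
side [ 16   7  32  66 483] 306.7843933105469 274.8100891113281 71.1717300415039 7.768636703491211 66.57130432128906
mu [0.4290454  0.23018112] dir [-0.1697415   0.98548862] ang 1.7413636804272066 ends [0.44965927 0.11050073] [0.40931072 0.34475713] 0.23770584347682128
```

View pics/top_c0.png

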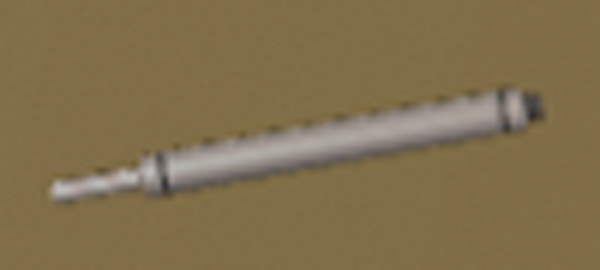

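View pics/top_c1.png

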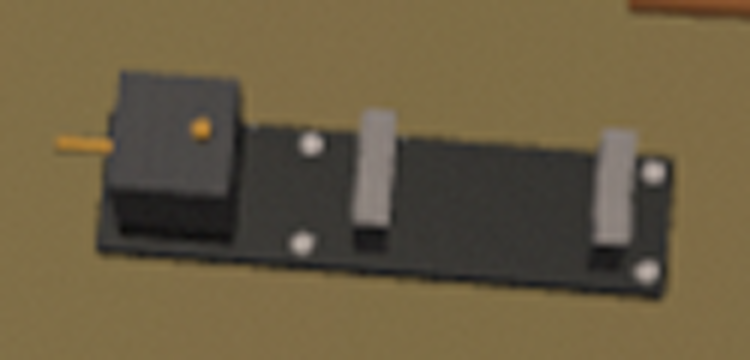

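View pics/side_c1.png

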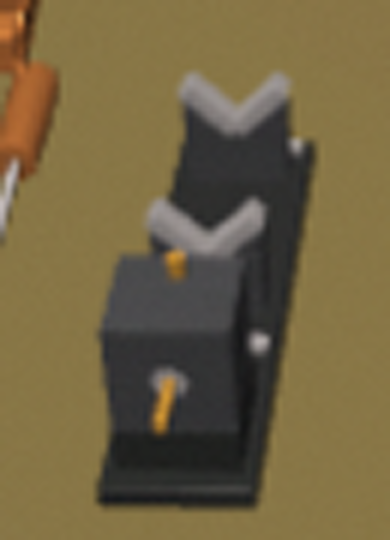

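View pics/side_c0.png

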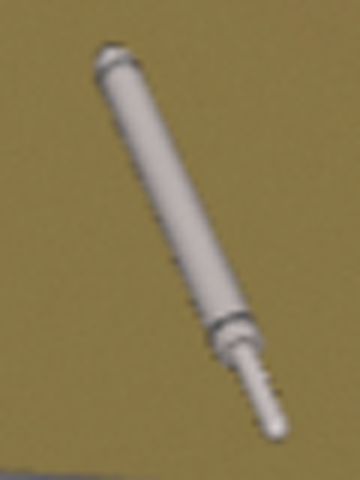

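```bash
python3 - <<'E'
from h import *
T=lambda p:(np.array(p,float)-2.5)/6+[225,130]
S=lambda p:(np.array(p,float)-2.5)/6+[185,175]
b1=plane("top",T([(362,110),(396,110),(388,228),(352,226)]),.07)[:,:2]
b2=plane("top",T([(603,130),(635,130),(628,245),(594,243)]),.07)[:,:2]
print(b1,b2)
c1=b1.mean(0);c2=b2.mean(0)
d=c1-c2;print("top V",c1,c2,np.linalg.norm(d),np.arctan2(d[1],d[0]))
pl=plane("top",T([(100,252),(662,297),(672,155),(245,125)]),.012)[:,:2];print("plate",pl)
for i,j in((1,0),(2,3)):
    e=pl[j]-pl[i];print(np.linalg.norm(e),np.arctan2(e[1],e[0]))
h=plane("top",T([(122,72),(241,80),(230,193),(108,188)]),.09)[:,:2];print("hous",h,h.mean(0))
print("side base",plane("side",S([(98,497),(258,500)]),.012)[:,:2])
# side V tops outer back corners
print("sideV", plane("side",S([(190,72),(282,72)]),.07)[:,:2],plane("side",S([(158,198),(257,198)]),.07)[:,:2])
print("screw tri",tri(T((201,122)),S((176,252))), "tail tip",tri(T((58,143)),S((160,430))))
print("rod plane", plane("top",T([(58,143),(110,146)]),.062)[:,:2])
E
```

```text
[[0.67563455 0.03197905]
 [0.67550374 0.01621209]
 [0.61842973 0.0206216 ]
 [0.61953005 0.03715553]] [[ 0.66504104 -0.07959817]
 [ 0.6649457  -0.09445227]
 [ 0.60943178 -0.0895482 ]
 [ 0.61050151 -0.07393235]]
top V [0.64727452 0.02649207] [ 0.63748001 -0.08438275] 0.11130659321349248 1.4826865729855785
plate [[ 0.62578742  0.15780755]
 [ 0.60107413 -0.11120038]
 [ 0.67231584 -0.11833351]
 [ 0.68917096  0.08812102]]
0.2701407306787808 1.479185214622735
0.2071414200453528 1.4893361451032094
hous [[0.68787676 0.14188893]
 [0.68346049 0.08739015]
 [0.6293941  0.09245548]
 [0.63231339 0.14783454]] [0.65826118 0.11739227]
side base [[0.69546775 0.15824877]
 [0.6256523  0.16481869]]
sideV [[ 0.66189556 -0.09526843]
 [ 0.61516113 -0.09200554]] [[0.67206891 0.01538282]
 [0.62547541 0.01858758]]
screw tri (array([0.65742046, 0.10508687, 0.10419722]), np.float64(0.0018669116744309156)) tail tip (array([0.6635643 , 0.17365085, 0.06182816]), np.float64(0.00032249097121226256))
rod plane [[0.66367375 0.17361522]
 [0.66194901 0.14936703]]
```

Estimates so far:

| Item | Position (m) | Angle (rad) |
|---|---|---|
| Feed roll origin | (0.432, 0.213) | 1.743 |
| Jig origin | (0.643, -0.031) | 1.483 |

Now I'll move above the roll.

Call:
{"fn": "move_arm", "kwargs": {"motion": [[[4,4.5,0],0.08],[[4,4.5,0],0.08],[[4,4.5,0],0.08],[[4,4.5,0],0.08],[[4,4.5,0],0.08],[[4,4.5,0],0.08],[[0.5,5,0],0.08],[[0.5,5,0],0.08],[[0.5,5,0],0.08],[[0.5,5,0],0.08],[[0.5,5,0],0.08],[[0.5,5,0],0.08]], "gripper": 0}}

```text
t: 1.6
position: [0.4937, -0.0387, 0.2452]
ee_rot: [0.0, 0.792, 0.611, -0.0]
contact_force: [0.6, -1.2, -0.0]
gripper_width: 0.0856
```

Call:
{"fn": "move_arm", "kwargs": {"motion": [[[-0.8,3.2,-1.5],0.054],[[-0.8,3.2,-1.5],0.054],[[-0.8,3.2,-1.5],0.054],[[-0.8,3.2,-1.5],0.054],[[-0.8,3.2,-1.5],0.054],[[-0.8,3.2,-1.5],0.054],[[-0.8,3.2,-1.5],0.054],[[-0.7,3.3,-1.5],0.052],[[0,0,0],0]]}}

```text
t: 2.72
position: [0.429, 0.2194, 0.1244]
ee_rot: [-0.001, 0.642, 0.767, -0.0]
contact_force: [-0.4, -0.7, -0.3]
gripper_width: 0.0854
```

```bash
python3 - <<'E'
from h import *
snap("top","t1",(150,180,130,100),6)
snap("side","s1",(240,190,130,120),5)
print(observe()["position"],observe()["ee_rot"])
E
```

```text
[0.43065709 0.21667632 0.12500266] [-2.04136949e-04  6.43920043e-01  7.65092599e-01 -5.01925332e-04]
```

View pics/s1.png

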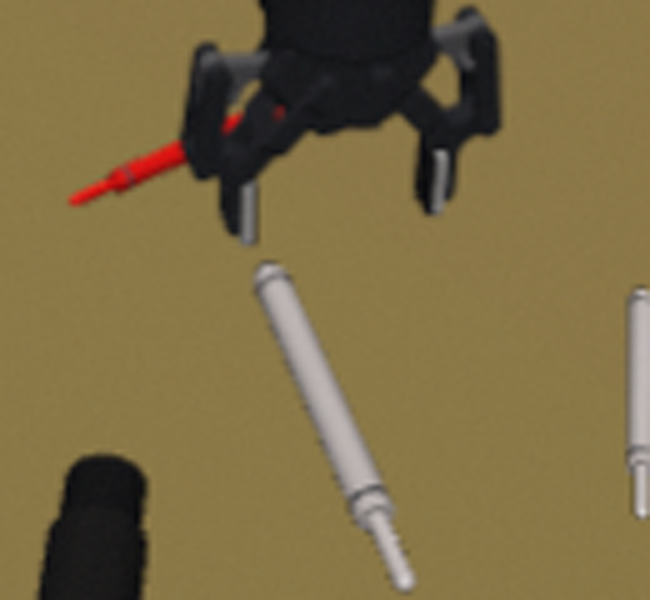

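View pics/t1.png

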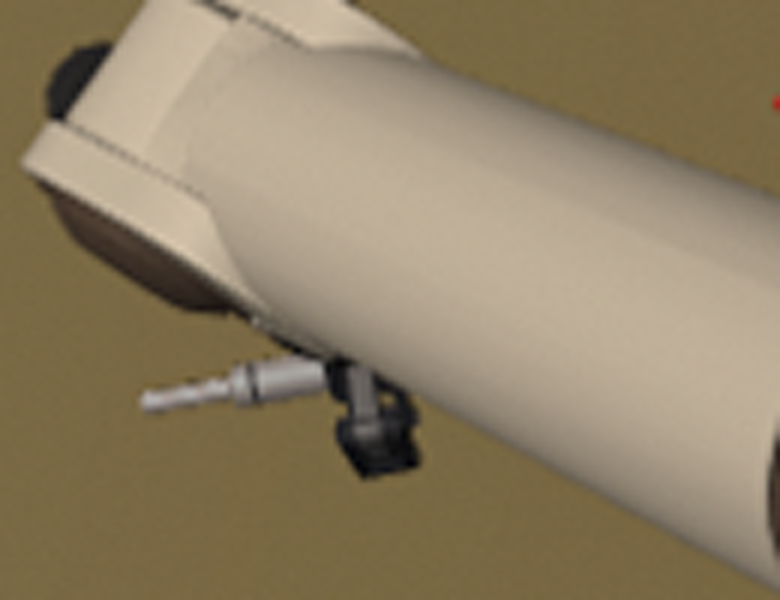

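Both views show the open jaws straddling the roll's line, and the yaw matches at 1.742. I'll descend.

Call:
{"fn": "move_arm", "kwargs": {"motion": [[[0,0.1,-2],0],[[0,0,-2.4],0],[[0,0,-2.4],0],[[0,0,-2],0],[[0,0,-1.4],0],[[0,0,-0.6],0],[[0,0,0],0]]}}

```text
t: 3.7
position: [0.4312, 0.2176, 0.0174]
ee_rot: [0.0, 0.644, 0.765, -0.0]
contact_force: [0.0, 0.2, -0.1]
gripper_width: 0.0854
```

```bash
python3 - <<'E'
from h import *
snap("side","s2",(240,190,130,120),5)
o=observe();print(o["position"],o["contact_force"])
E
```

```text
[0.43138711 0.21784556 0.01769131] [ 0.490554   -0.1889646   0.50040319]
```

View pics/s2.png

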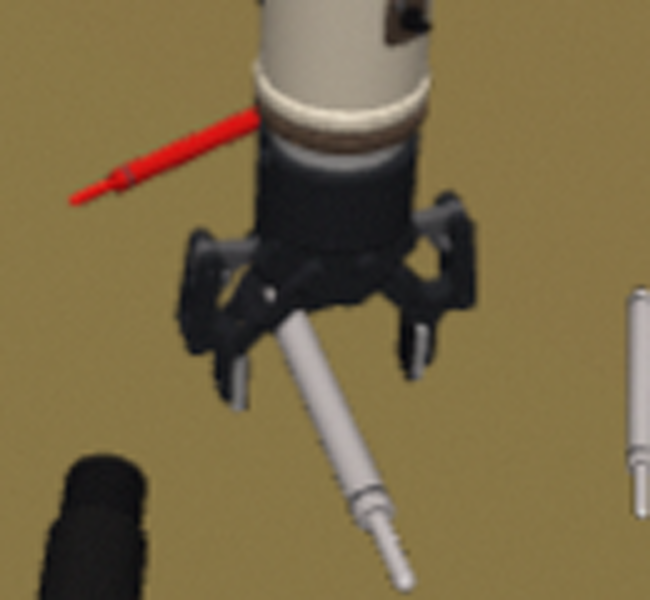

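The roll lies between the fingers. Closing.

Call:
{"fn": "move_arm", "kwargs": {"motion": [[[0,0,0],0],[[0,0,0],0],[[0,0,0],0],[[0,0,0],0],[[0,0,0],0],[[0,0,0],0],[[0,0,0],0],[[0,0,0],0]], "gripper": 1}}

```text
t: 4.75
position: [0.4311, 0.2179, 0.0177]
ee_rot: [0.0, 0.644, 0.765, 0.0]
contact_force: [-1.9, -0.7, 4.9]
gripper_width: 0.0177
```

Call:
{"fn": "move_arm", "kwargs": {"motion": [[[0,0,0],0],[[0,0,0.3],0],[[0,0,1],0],[[0,0,1.5],0],[[0,0,1.5],0],[[0,0,0],0]]}}

```text
t: 5.5
position: [0.4322, 0.2183, 0.0619]
ee_rot: [0.001, 0.644, 0.765, 0.001]
contact_force: [0.6, -0.5, -3.7]
gripper_width: 0.0176
```

```bash
python3 - <<'E'
from h import *
snap("side","s3",(240,190,130,120),5)
snap("top","t3",(150,180,130,100),6)
o=observe();print(o["position"],o["contact_force"],o["torque"],o["gripper_width"])
E
```

```text
[0.4313171  0.21757829 0.06061595] [ 0.65708163 -0.03452888 -3.42755148] [-0.07778991  0.01582184  0.04142733] 0.017980583912686636
```

View pics/s3.png

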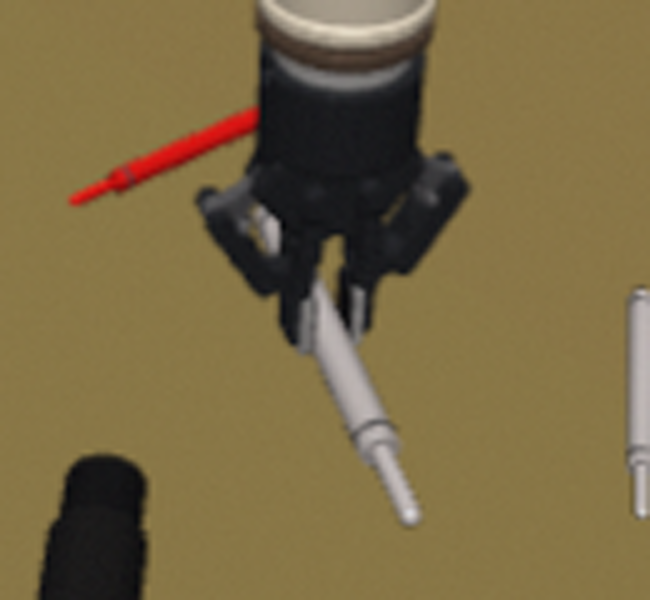

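View pics/t3.png

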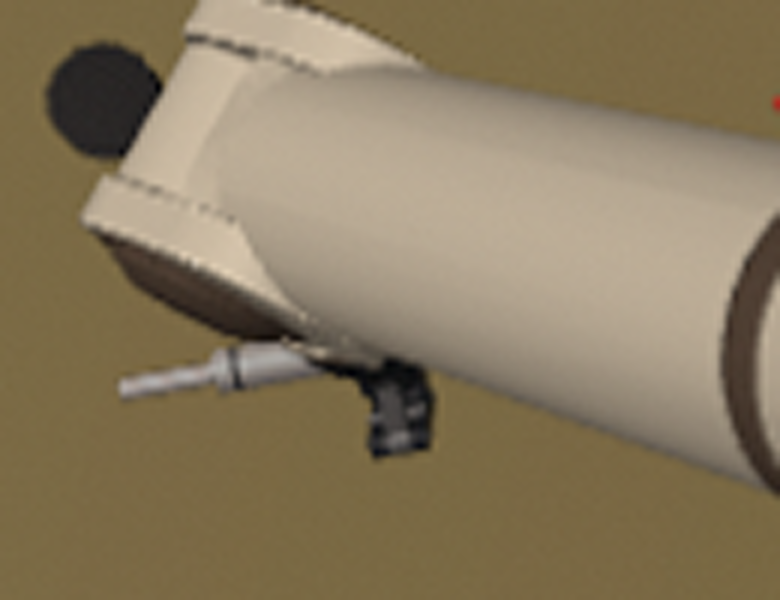

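```bash
python3 - <<'E'
from h import *
T=lambda p:(np.array(p,float)-2.5)/6+[150,180]
S=lambda p:(np.array(p,float)-2)/5+[240,190]
a=tri(T((122,390)),S((412,521)));b=tri(T((216,369)),S((376,445)));print(a,b)
d=a[0]-b[0];print(np.linalg.norm(d),np.arctan2(d[1],d[0]),d[2]/np.linalg.norm(d))
c=tri(T((234,368)),S((371,431)));print(c) # ring
E
```

```text
(array([0.40973946, 0.34599858, 0.0554707 ]), np.float64(0.0014714185539173629)) (array([0.41888006, 0.30256802, 0.05970587]), np.float64(0.0025554502158521312))
0.04458363631726905 1.7782335426174185 -0.09499392214345802
(array([0.41956285, 0.29420576, 0.0603216 ]), np.float64(0.003351162971347438))
```

The roll is held level with its weight on the tool, about 5 mm forward of its origin. Carrying it over the jig.

Call:
{"fn": "move_arm", "kwargs": {"motion": [[[0,0,5],0],[[0,0,5],0],[[2.6,-3.35,0],-0.0325],[[2.6,-3.35,0],-0.0325],[[2.6,-3.35,0],-0.0325],[[2.6,-3.35,0],-0.0325],[[2.6,-3.35,0],-0.0325],[[2.6,-3.35,0],-0.0325],[[2.6,-3.35,0],-0.0325],[[2.6,-3.35,0],-0.0325],[[0.2,-0.1,0],0],[[0,0,0],0]]}}

```text
t: 7.1
position: [0.6402, -0.0507, 0.1592]
ee_rot: [-0.001, 0.738, 0.675, -0.0]
contact_force: [1.1, 1.2, -2.6]
gripper_width: 0.0174
```

```bash
python3 - <<'E'
from h import *
snap("side","s4",(165,130,110,140),5)
snap("top","t4",(225,90,130,100),6)
o=observe();print(o["position"],o["ee_rot"],o["contact_force"],o["gripper_width"])
q=o["ee_rot"];print("roll yaw",2*np.arctan2(q[2],q[1]))
E
```

```text
[ 0.64006253 -0.04946955  0.15981889] [-8.11070628e-04  7.37074525e-01  6.75810967e-01 -1.54316186e-04] [-0.75632084  0.73708724 -3.25522521] 0.01759806179809744
roll yaw 1.4841294213509004
```

View pics/s4.png

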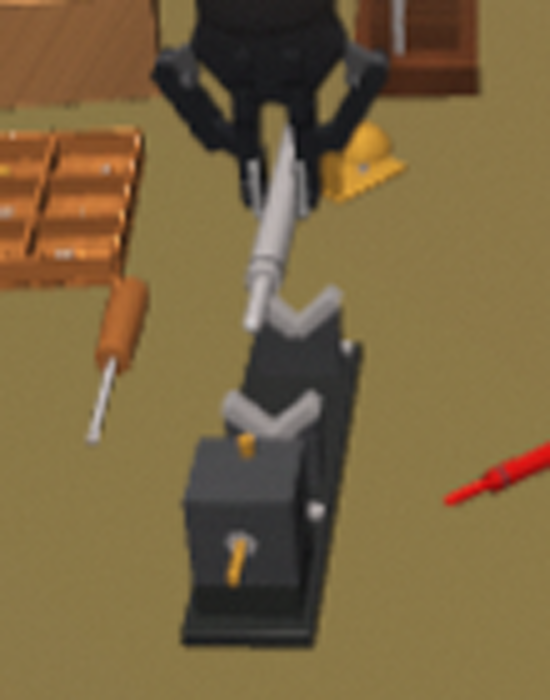

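View pics/t4.png

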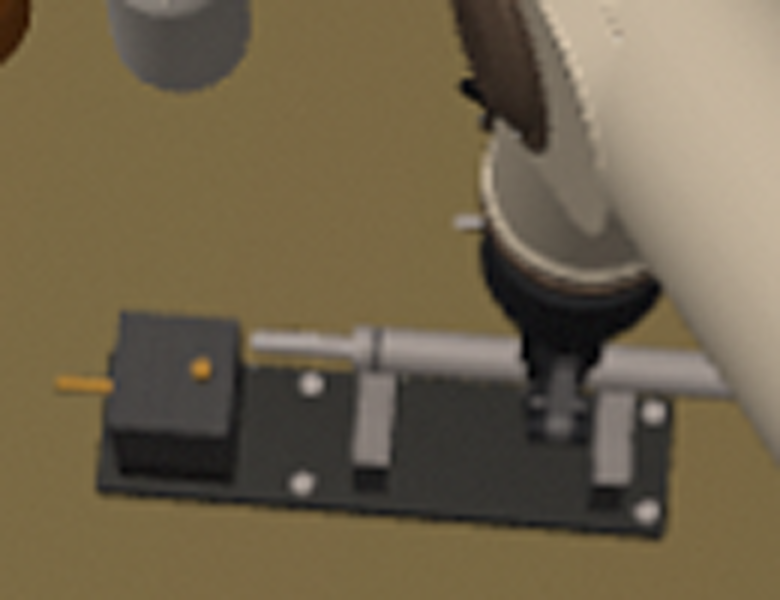

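```bash
cat >> h.py <<'E'
O=np.array([.643,-.0315]); A=1.483
def jig(p):
    d=np.array([np.cos(A),np.sin(A)]);n=np.array([-d[1],d[0]]);q=np.array(p)[:2]-O
    return np.array([q@d,q@n])*1000
E
python3 - <<'E'
from h import *
T=lambda p:(np.array(p,float)-2.5)/6+[225,90]
S=lambda p:(np.array(p,float)-2)/5+[165,130]
for t,s in (((251,341),(251,327)),((356,346),(263,284)),((378,348),(267,270))):
    X=tri(T(t),S(s)); print(X,jig(X[0]))
print("tcp",jig(observe()["position"]))
# points along roll axis in top view, plane z=.152
for p in ((251,341),(350,346),(420,351),(500,357),(650,369),(715,374)):
    X=plane("top",T(p),.152)[0]; print(p,X,jig(X))
# V valley in side view: left top edge, right top edge inner
for p,z in (((300,320),.048),((275,421),.048)): X=plane("side",S(p),z)[0];print("valley",X,jig(X))
print("hole/tail",[jig(plane("side",S(p),.062)[0]) for p in ((240,545),(234,580))])
E
```

```text
(array([0.65072902, 0.08081075, 0.15453476]), np.float64(0.0013327299870011808)) [112.55587691   2.14855946]
(array([0.64765123, 0.03545328, 0.15245706]), np.float64(0.0008157639437925295)) [67.10324227  1.2373904 ]
(array([0.64567072, 0.02596161, 0.15528674]), np.float64(0.0007682826475351918)) [57.47446632  2.37800835]
tcp [-18.15790401   1.35051966]
(251, 341) [0.65093988 0.0809644  0.152     ] [112.72743129   1.95198603]
(350, 346) [0.64826687 0.03800121 0.152     ] [69.69533958  0.84753497]
(420, 351) [0.64572999 0.00764929 0.152     ] [39.2378783   0.71327678]
(500, 357) [ 0.64272333 -0.02702327  0.152     ] [4.43523282 0.66813979]
(650, 369) [ 0.63680715 -0.09202579  0.152     ] [-60.83567625   0.86187888]
(715, 374) [ 0.6343592  -0.12021265  0.152     ] [-89.12861444   0.82887856]
valley [ 0.63773381 -0.08808109  0.048     ] [-56.82492268   0.28467373]
valley [0.64916438 0.01659843 0.048     ] [48.45368597 -1.92319114]
hole/tail [array([176.27687312,  -3.05354311]), array([203.92187129,  -2.26236652])]
```

Call:
{"fn": "move_arm", "kwargs": {"motion": [[[0.15,-0.2,-2],0],[[0,0,-2.5],0],[[0,0,-2],0],[[0,0,-1.2],0],[[0,0,-0.5],0],[[0,0,0],0]]}}

```text
t: 7.95
position: [0.6427, -0.053, 0.0783]
ee_rot: [-0.0, 0.738, 0.675, 0.0]
contact_force: [-0.2, 0.2, -1.7]
gripper_width: 0.0174
```

```bash
python3 - <<'E'
from h import *
snap("side","s5",(165,130,110,140),5)
snap("top","t5",(225,90,130,100),6)
o=observe();print(o["position"],o["ee_rot"],o["contact_force"],o["torque"],o["gripper_width"])
print(jig(o["position"]))
E
```

```text
[ 0.64317544 -0.05308607  0.07907613] [4.60617861e-04 7.37855251e-01 6.74958628e-01 5.16623694e-04] [ 0.4256932   0.50033171 -2.08130579] [ 0.00087189 -0.02393049  0.05346296] 0.017630908659323007
[-21.48754974  -2.06751108]
```

View pics/s5.png

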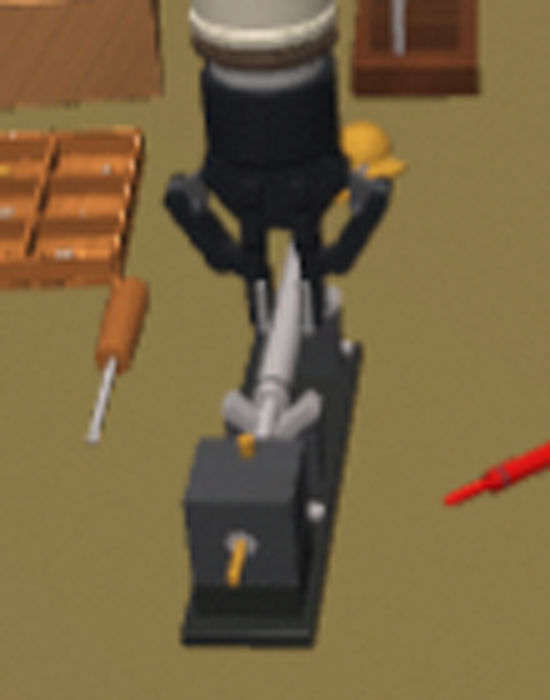

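View pics/t5.png

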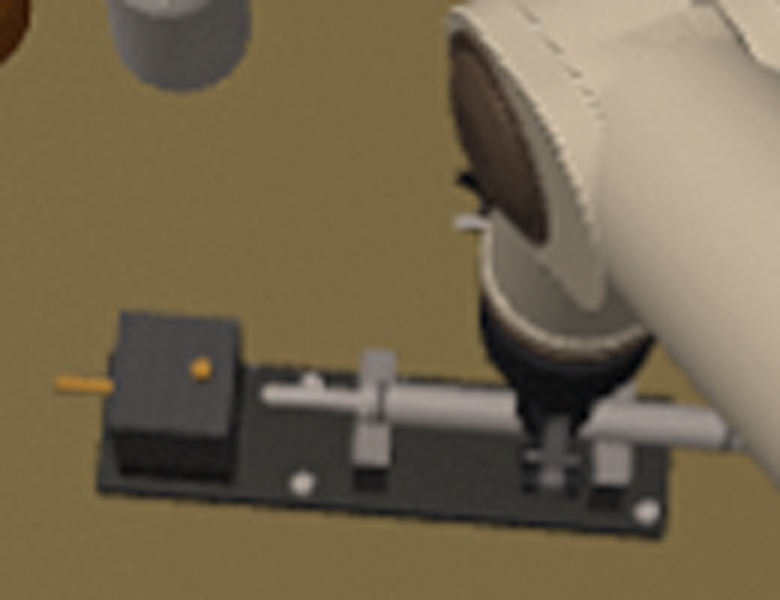

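The roll sits over both grooves, parallel to the jig, about 1–2 mm toward +x at the front and rear V. I'll correct that and lower it.

Call:
{"fn": "move_arm", "kwargs": {"motion": [[[-0.12,0,0],0],[[0,0,-0.2],0],[[0,0,-0.2],0],[[0,0,-0.1],0],[[0,0,0],0]]}}

```text
t: 8.68
position: [0.6412, -0.0532, 0.0731]
ee_rot: [-0.0, 0.738, 0.675, -0.0]
contact_force: [-1.0, -0.8, -3.0]
gripper_width: 0.0176
```

```bash
python3 - <<'E'
from h import *
o=observe();print(o["position"],o["contact_force"],o["torque"])
print(jig(o["position"]))
E
```

```text
[ 0.64119823 -0.05315962  0.07311722] [-0.95370774 -0.77172616 -2.96127504] [-0.02063895 -0.02812287  0.01004032]
[-21.73418593  -0.10435942]
```

Call:
{"fn": "move_arm", "kwargs": {"motion": [[[0,0,-0.15],0],[[0,0,0],0],[[0,0,0],0]]}}

```text
t: 9.05
position: [0.6413, -0.0531, 0.0718]
ee_rot: [-0.0, 0.738, 0.675, 0.0]
contact_force: [-0.5, 0.4, -2.9]
gripper_width: 0.0177
```

Call:
{"fn": "move_arm", "kwargs": {"motion": [[[0,0,-0.1],0],[[0,0,0],0],[[0,0,0],0]]}}

```text
t: 9.43
position: [0.6418, -0.0532, 0.0711]
ee_rot: [0.0, 0.738, 0.675, 0.0]
contact_force: [0.3, -0.0, -2.4]
gripper_width: 0.0178
```

Call:
{"fn": "move_arm", "kwargs": {"motion": [[[0,0,-0.1],0],[[0,0,0],0],[[0,0,0],0]]}}

```text
t: 9.8
position: [0.6422, -0.0532, 0.0705]
ee_rot: [0.001, 0.738, 0.675, 0.001]
contact_force: [2.5, -0.6, 3.6]
gripper_width: 0.0175
```

The V is carrying the roll (Fz rose from about -3 to +3.6) and nudging it toward +x, so I'll follow by 1 mm.

Call:
{"fn": "move_arm", "kwargs": {"motion": [[[0.1,0,0],0],[[0,0,0],0],[[0,0,0],0]]}}

```text
t: 10.18
position: [0.6426, -0.0532, 0.0701]
ee_rot: [0.0, 0.738, 0.675, 0.0]
contact_force: [1.2, -0.8, 3.8]
gripper_width: 0.0174
```

```bash
python3 - <<'E'
from h import *
snap("side","s6",(165,130,110,140),5)
snap("top","t6",(225,90,130,100),6)
o=observe();print(o["position"],o["ee_rot"],o["contact_force"],o["torque"],o["gripper_width"])
print(jig(o["position"]))
E
```

```text
[ 0.64259922 -0.05320923  0.0700518 ] [2.29993114e-04 7.37863486e-01 6.74949907e-01 2.14695573e-04] [ 1.96031346 -0.09889709  3.78106054] [-0.06720607 -0.46553089 -0.01157428] 0.017488344379195244
[-21.66075625  -1.50430799]
```

View pics/s6.png

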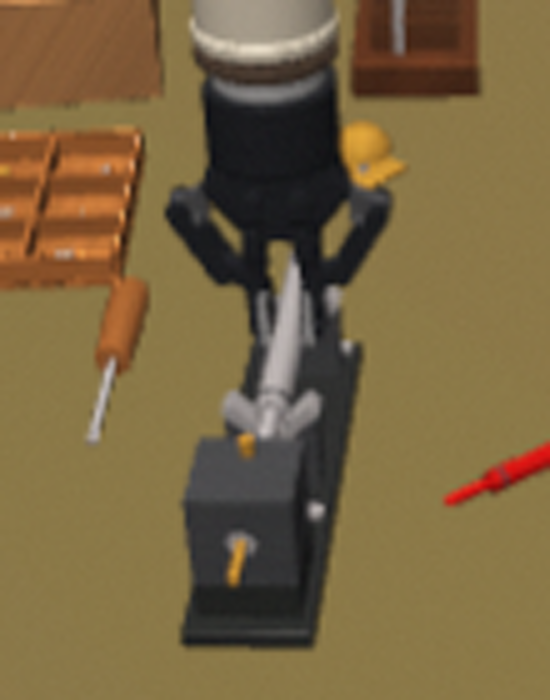

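View pics/t6.png

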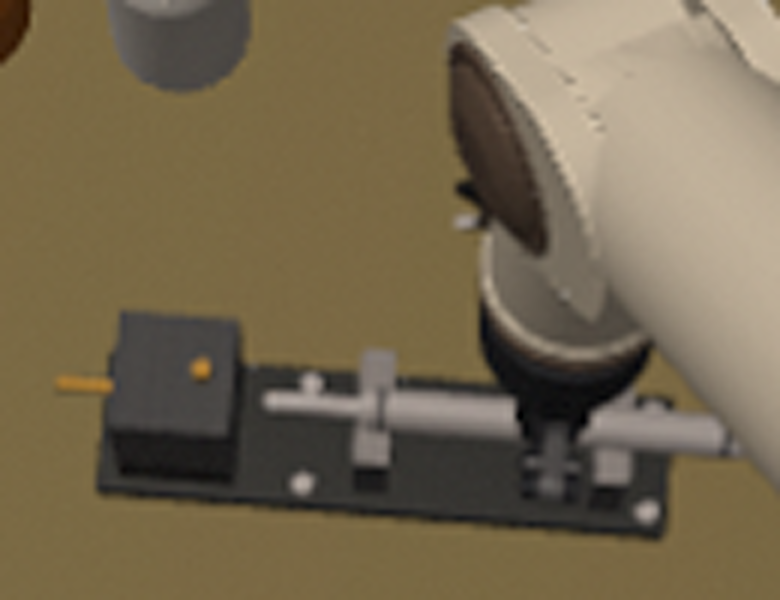

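It is seated in both V's, centred within about 1 mm at each block, with the tip about 15 mm outside the mouth. Now sliding endwise gently.

Call:
{"fn": "move_arm", "kwargs": {"motion": [[[0.06,0,0.03],0],[[0,0,0],0],[[0.02,0.2,0],0],[[0.02,0.2,0],0],[[0.015,0.2,0],0],[[0,0,0],0]]}}

```text
t: 11.02
position: [0.6434, -0.0468, 0.0699]
ee_rot: [-0.0, 0.738, 0.675, 0.0]
contact_force: [2.1, -2.0, -1.0]
gripper_width: 0.0176
```

Call:
{"fn": "move_arm", "kwargs": {"motion": [[[0.02,0.2,0],0],[[0.02,0.2,0],0],[[0.015,0.2,0],0],[[0,0,0],0]]}}

```text
t: 11.52
position: [0.644, -0.0402, 0.0701]
ee_rot: [-0.0, 0.738, 0.675, 0.0]
contact_force: [3.3, -0.7, -0.9]
gripper_width: 0.0174
```

Call:
{"fn": "move_arm", "kwargs": {"motion": [[[0.06,0.15,0],0],[[0.02,0.15,0],0],[[0.02,0.15,0],0],[[0.02,0.15,0],0],[[0,0,0],0]]}}

```text
t: 12.15
position: [0.6447, -0.0347, 0.0699]
ee_rot: [-0.0, 0.738, 0.675, -0.0]
contact_force: [0.1, -0.9, -0.5]
gripper_width: 0.0177
```

```bash
python3 - <<'E'
from h import *
snap("side","s7",(165,130,110,140),5)
snap("top","t7",(225,90,130,100),6)
o=observe();print(o["position"],o["ee_rot"],o["contact_force"],o["torque"],o["gripper_width"])
print(jig(o["position"]))
E
```

```text
[ 0.64472943 -0.0347161   0.06988867] [-4.88852114e-04  7.37745738e-01  6.75078486e-01 -1.59209536e-04] [-1.20793771 -0.12702941 -0.21932764] [-0.27420556  0.16858294 -0.15984405] 0.017691489821931992
[-3.05206558 -2.00476908]
```

View pics/t7.png

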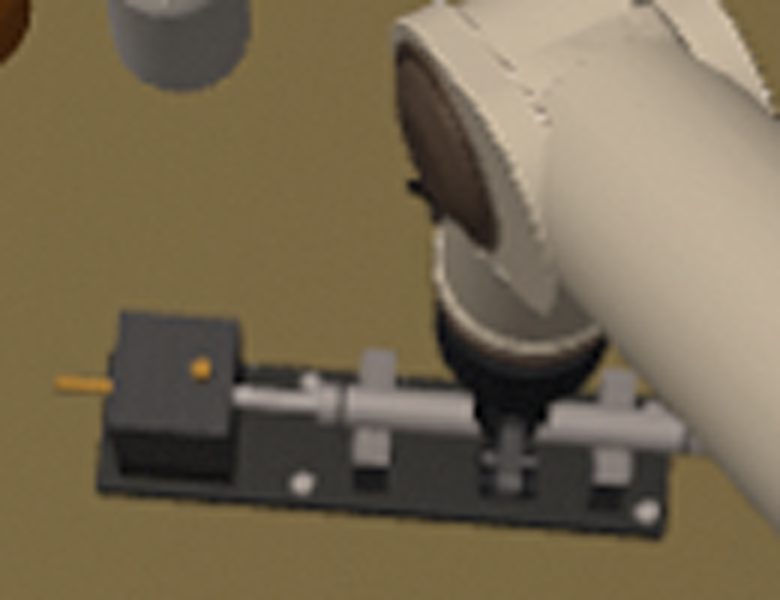

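The journal is entering the bore at crop (240,395), with low force. Continuing in small steps to feel for the plunger.

Call:
{"fn": "move_arm", "kwargs": {"motion": [[[0.01,0.1,0],0],[[0.01,0.1,0],0],[[0.01,0.1,0],0],[[0,0,0],0],[[0,0,0],0]]}}

```text
t: 12.88
position: [0.6451, -0.0319, 0.0699]
ee_rot: [-0.0, 0.738, 0.675, -0.0]
contact_force: [-2.5, -1.2, -1.0]
gripper_width: 0.0176
```

Call:
{"fn": "move_arm", "kwargs": {"motion": [[[0.01,0.1,0],0],[[0.01,0.1,0],0],[[0.01,0.1,0],0],[[0,0,0],0],[[0,0,0],0]]}}

```text
t: 13.5
position: [0.6455, -0.0291, 0.07]
ee_rot: [-0.0, 0.738, 0.675, -0.0]
contact_force: [-4.5, -1.4, 0.1]
gripper_width: 0.0176
```

Call:
{"fn": "move_arm", "kwargs": {"motion": [[[0.01,0.1,0],0],[[0.01,0.1,0],0],[[0.01,0.1,0],0],[[0,0,0],0],[[0,0,0],0]]}}

```text
t: 14.12
position: [0.6459, -0.0265, 0.0701]
ee_rot: [0.0, 0.738, 0.675, -0.0]
contact_force: [-4.0, -2.4, 1.0]
gripper_width: 0.0171
```

Call:
{"fn": "move_arm", "kwargs": {"motion": [[[-0.07,0,0],0],[[0,0,0],0],[[0,0,0],0]]}}

```text
t: 14.5
position: [0.6459, -0.0257, 0.0702]
ee_rot: [0.0, 0.738, 0.675, 0.001]
contact_force: [-0.9, 0.7, -2.3]
gripper_width: 0.0174
```

```bash
cat > tail.py <<'E'
from h import *
import sys
def tailx(im):
    c=im[146:162,226:246].astype(float)
    m=((c[...,0]-c[...,2])>90)
    w=np.clip((c[...,0]-c[...,2])-70,0,60)/60
    ys,xs=np.nonzero(w>.5)
    return w[5:11].sum(0).round(2), xs.min()+226 if len(xs) else None, w[5:11].sum()
if __name__=="__main__":
    im0=cv2.cvtColor(cv2.imread("pics/top0.png"),cv2.COLOR_BGR2RGB)
    im=read_camera("top"); cv2.imwrite(f"pics/{sys.argv[1]}.png",cv2.cvtColor(im,cv2.COLOR_RGB2BGR))
    for i in (im0,im): print(*tailx(i))
    o=observe();print(o["t"],o["position"],o["contact_force"],o["torque"],jig(o["position"]))
E
python3 tail.py t8
```

```text
[0.   0.   0.   0.   0.   0.   0.   0.   0.4  1.47 1.42 1.42 1.35 1.33
 1.38 1.42 1.37 0.25 0.   0.  ] 235 11.8
[0.   0.   0.   0.   0.   0.   0.   0.   0.27 1.28 1.22 1.18 1.22 1.2
 1.23 1.27 1.2  0.18 0.   0.  ] 235 10.25
14.55 [ 0.64592083 -0.02569063  0.07021809] [-0.3433654  -0.79555351 -2.00774084] [-0.14405625  0.1607614  -0.08156042] [ 6.04310753 -2.40019666]
```

The tail rod hasn't moved, so the plunger is still untouched. Continuing.

Call:
{"fn": "move_arm", "kwargs": {"motion": [[[0.01,0.1,0],0],[[0.01,0.1,0],0],[[0.005,0.1,0],0],[[0,0,0],0],[[0,0,0],0]]}}

```text
t: 15.18
position: [0.6458, -0.0231, 0.0701]
ee_rot: [0.0, 0.738, 0.675, 0.0]
contact_force: [0.1, -0.1, -3.2]
gripper_width: 0.0172
```

```bash
python3 tail.py t9|tail -3
```

```text
[0.   0.   0.   0.   0.   0.   0.   0.   0.28 1.27 1.22 1.17 1.2  1.18
 1.22 1.28 1.18 0.2  0.   0.  ] 235 10.2
15.225 [ 0.6457194  -0.02312348  0.07009261] [-1.22876997 -0.05626803 -3.3689246 ] [-0.00281992 -0.01045957 -0.00829975] [ 8.58270563 -1.97444127]
```

Call:
{"fn": "move_arm", "kwargs": {"motion": [[[0.01,0.1,0],0],[[0.01,0.1,0],0],[[0.005,0.1,0],0],[[0,0,0],0],[[0,0,0],0]]}}

```text
t: 15.85
position: [0.6459, -0.0201, 0.0701]
ee_rot: [0.0, 0.738, 0.675, 0.0]
contact_force: [0.1, 0.2, -3.3]
gripper_width: 0.0173
```

```bash
python3 tail.py t10|tail -3
```

```text
[0.   0.   0.   0.   0.   0.   0.   0.   0.3  1.25 1.22 1.2  1.22 1.18
 1.23 1.3  1.17 0.18 0.   0.  ] 235 10.25
15.9 [ 0.64592385 -0.02021061  0.0701071 ] [ 0.60282294  0.12380895 -2.20043031] [0.03342868 0.00352665 0.00274881] [11.50227856 -1.92269252]
```

Fz shows the gripper carrying the roll's weight, so I'll lower by about 0.5 mm and carry on.

Call:
{"fn": "move_arm", "kwargs": {"motion": [[[0,0,-0.05],0],[[0.01,0.1,0],0],[[0.01,0.1,0],0],[[0,0,0],0],[[0,0,0],0]]}}

```text
t: 16.52
position: [0.6462, -0.019, 0.0698]
ee_rot: [0.0, 0.738, 0.675, -0.0]
contact_force: [-1.7, -3.9, 1.9]
gripper_width: 0.0178
```

```bash
python3 tail.py t11|tail -3
```

```text
[0.   0.   0.   0.   0.   0.   0.   0.   0.33 1.22 1.2  1.18 1.22 1.18
 1.27 1.27 1.18 0.18 0.   0.  ] 235 10.233333333333334
16.575 [ 0.64621019 -0.0188758   0.06983088] [-1.51048594 -3.50096478  2.31774954] [-0.88901641  0.35357064 -0.11558846] [12.85706066 -2.09088738]
```

Call:
{"fn": "move_arm", "kwargs": {"motion": [[[0.01,0.1,0],0],[[0.01,0.1,0],0],[[0.01,0.1,0],0],[[0,0,0],0],[[0,0,0],0]]}}

```text
t: 17.2
position: [0.6465, -0.0156, 0.0698]
ee_rot: [0.0, 0.738, 0.675, -0.0]
contact_force: [-2.9, -5.7, 4.3]
gripper_width: 0.0174
```

```bash
python3 tail.py t12|tail -3
```

```text
[0.   0.   0.   0.   0.   0.   0.   0.   0.63 1.23 1.22 1.18 1.23 1.18
 1.22 1.25 1.18 0.18 0.   0.  ] 235 10.516666666666667
17.25 [ 0.64648666 -0.01561055  0.06976879] [-2.38740876 -4.31752567  3.06248186] [-1.07646525  0.43469665 -0.17512674] [16.13397287 -2.07999083]
```

The tail rod has begun to move, by about 0.3 px or 0.8 mm, so contact is at TCP jig x ≈ 15.3. Pushing on in steps.

Call:
{"fn": "move_arm", "kwargs": {"motion": [[[-0.02,0.1,0],0],[[0.01,0.1,0],0],[[0.01,0.1,0],0],[[0,0,0],0],[[0,0,0],0]]}}

```text
t: 17.88
position: [0.6467, -0.0138, 0.0698]
ee_rot: [0.001, 0.738, 0.675, -0.001]
contact_force: [-1.9, -6.2, 4.8]
gripper_width: 0.0171
```

```bash
python3 tail.py t13|tail -3
```

```text
[0.   0.   0.   0.   0.   0.   0.   0.18 1.07 1.22 1.18 1.22 1.18 1.18
 1.23 1.3  1.23 0.17 0.   0.  ] 234 11.166666666666668
17.925 [ 0.64665722 -0.01370695  0.06976449] [-1.43737027 -6.49240813  3.91945546] [-1.43019592  0.25720106 -0.09546679] [18.04519971 -2.08297303]
```

Call:
{"fn": "move_arm", "kwargs": {"motion": [[[0.01,0.1,0],0],[[0.01,0.1,0],0],[[0,0,0],0],[[0,0,0],0]]}}

```text
t: 18.42
position: [0.6468, -0.0126, 0.0698]
ee_rot: [0.001, 0.738, 0.674, -0.001]
contact_force: [-1.9, -8.3, 4.7]
gripper_width: 0.0177
```

```bash
python3 tail.py t14|tail -3
```

```text
[0.   0.   0.   0.   0.   0.   0.   0.88 1.03 1.2  1.2  1.18 1.25 1.2
 1.25 1.25 1.22 0.2  0.   0.  ] 233 11.866666666666667
18.475 [ 0.64675522 -0.01261778  0.0697492 ] [-2.08225086 -8.67288258  4.50470758] [-1.71729043  0.45109382 -0.06932443] [19.13876714 -2.08509436]
```

The tail (3.8 mm) and the TCP travel since contact (3.8 mm) agree. About 6 mm more to go.

Call:
{"fn": "move_arm", "kwargs": {"motion": [[[0.01,0.1,0],0],[[0.01,0.1,0],0],[[0.01,0.1,0],0],[[0.01,0.1,0],0],[[0,0,0],0],[[0,0,0],0]]}}

```text
t: 19.23
position: [0.647, -0.0104, 0.0697]
ee_rot: [0.002, 0.739, 0.674, -0.002]
contact_force: [-2.8, -10.6, 5.2]
gripper_width: 0.0174
```

```bash
python3 tail.py t15|tail -3
```

```text
[0.   0.   0.   0.   0.   0.   0.5  1.32 0.97 1.18 1.18 1.17 1.22 1.18
 1.23 1.27 1.2  0.18 0.   0.  ] 233 12.600000000000001
19.275 [ 0.64695694 -0.01035923  0.06973026] [ -3.7131974  -10.65536732   5.69375874] [-2.30027593  0.62563711 -0.08350152] [21.40629993 -2.08800193]
```

Call:
{"fn": "move_arm", "kwargs": {"motion": [[[-0.03,0.1,0],0],[[0.0,0.1,0],0],[[0.01,0.1,0],0],[[0.01,0.1,0],0],[[0,0,0],0],[[0,0,0],0]]}}

```text
t: 20.02
position: [0.6472, -0.0079, 0.0697]
ee_rot: [0.002, 0.739, 0.674, -0.002]
contact_force: [-1.8, -12.6, 5.6]
gripper_width: 0.0173
```

```bash
python3 tail.py t16|tail -3
```

```text
[0.   0.   0.   0.   0.   0.2  1.27 1.27 1.03 1.17 1.2  1.15 1.2  1.18
 1.22 1.27 1.18 0.17 0.   0.  ] 232 13.5
20.075 [ 0.64714785 -0.00788119  0.06971131] [ -3.25984067 -13.80058239   5.20494639] [-2.83899637e+00  4.05731421e-01  3.99467414e-05] [23.89154142 -2.06089439]
```

The plunger is at about 7.5–8.6 mm. A little more, then hold.

Call:
{"fn": "move_arm", "kwargs": {"motion": [[[0.0,0.1,0],0],[[0.01,0.1,0],0],[[0,0,0],0],[[0,0,0],0],[[0,0,0],0],[[0,0,0],0],[[0,0,0],0],[[0,0,0],0],[[0,0,0],0],[[0,0,0],0],[[0,0,0],0],[[0,0,0],0]]}}

```text
t: 21.58
position: [0.6473, -0.0067, 0.0697]
ee_rot: [0.003, 0.739, 0.674, -0.003]
contact_force: [-2.1, -14.8, 5.5]
gripper_width: 0.0173
```

```bash
python3 tail.py t17|tail -3; python3 - <<'E'
from h import *
im=cv2.imread("pics/t17.png"); cv2.imwrite("pics/t17z.png",cv2.resize(im[90:190,225:355],None,fx=6,fy=6,interpolation=cv2.INTER_CUBIC))
snap("side","s17",(165,130,110,140),4)
E
```

```text
[0.   0.   0.   0.   0.   1.07 1.22 1.25 0.98 1.18 1.18 1.2  1.22 1.2
 1.22 1.28 1.18 0.17 0.   0.  ] 231 14.350000000000001
21.625 [ 0.64731223 -0.0066931   0.06975897] [ -1.80721934 -14.42054678   6.53169996] [-3.07328133  0.46601519  0.04745548] [25.08946494 -2.12046512]
```

View pics/t17z.png

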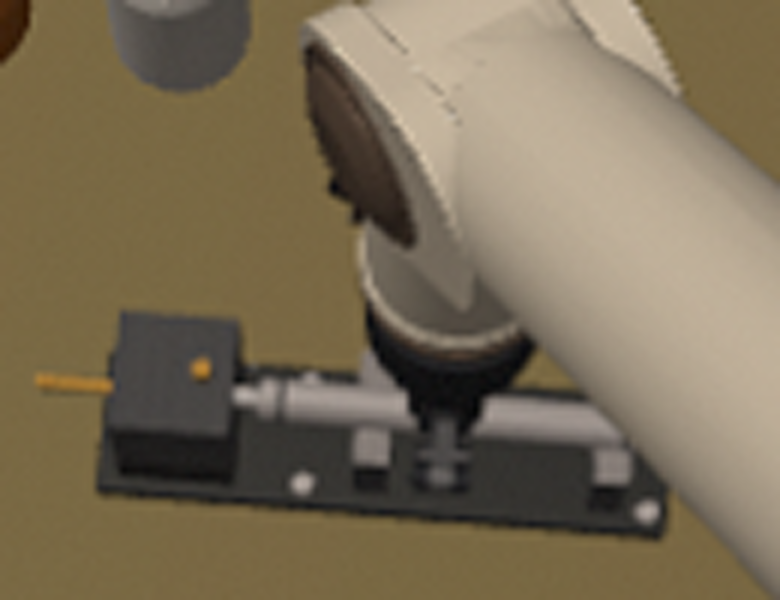

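View pics/s17.png

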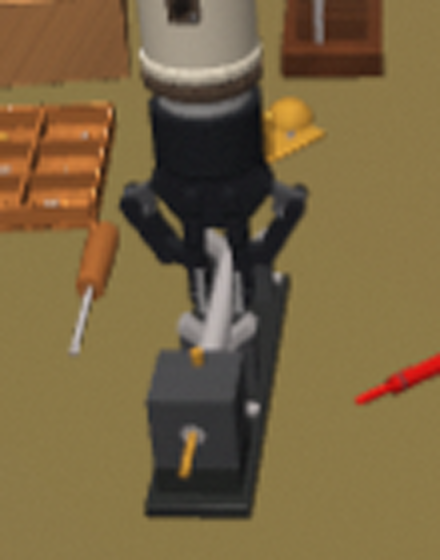

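The tail shows 9.5 mm, TCP travel 9.8 mm, and the roll is straight in both V's. Holding another 2.5 s.

Call:
{"fn": "move_arm", "kwargs": {"motion": [[[0,0,0],0],[[0,0,0],0],[[0,0,0],0],[[0,0,0],0],[[0,0,0],0],[[0,0,0],0],[[0,0,0],0],[[0,0,0],0],[[0,0,0],0],[[0,0,0],0],[[0,0,0],0],[[0,0,0],0]]}}

```text
t: 23.18
position: [0.6473, -0.0067, 0.0697]
ee_rot: [0.003, 0.739, 0.674, -0.003]
contact_force: [-1.8, -15.0, 5.8]
gripper_width: 0.0179
```

Call:
{"fn": "move_arm", "kwargs": {"motion": [[[0,0,0],0],[[0,0,0],0],[[0,0,0],0],[[0,0,0],0],[[0,0,0],0],[[0,0,0],0],[[0,0,0],0],[[0,0,0],0]]}}

```text
t: 24.18
position: [0.6473, -0.0067, 0.0697]
ee_rot: [0.003, 0.739, 0.674, -0.003]
contact_force: [-2.4, -14.5, 6.5]
gripper_width: 0.0175
```

```bash
python3 tail.py t18|tail -3; python3 -c "
from cell import hand_in; print(hand_in())"
```

```text
[0.   0.   0.   0.   0.   1.05 1.22 1.25 0.97 1.17 1.15 1.17 1.23 1.22
 1.23 1.3  1.22 0.18 0.   0.  ] 231 14.350000000000001
24.225 [ 0.64728501 -0.00671284  0.06970471] [ -2.14651176 -14.40117486   6.06391547] [-3.07301202  0.46616295  0.03983817] [25.06741345 -2.09507857]
the job is handed in; nothing more can be done
None
```

The feed roll is in the V-blocks with its long journal in the bore, and the arm is still gripping it and pressing the plunger at about 9.5–10 N. I handed the job in at 24.2 s; no verdict is reported.

- **Push:** I felt the plunger roughly 22 mm inside the mouth. The last checks put it 9.5 mm in by the tail rod and 9.8 mm by tool travel since contact.
- **Hold:** The push stayed steady for over 2.5 s with no drift in pose or force. The wrist read about 14.5 N along the roll; I put the extra 4.5 N or so down to V-block friction.
- **Alignment:** In the pictures the roll sits centred in both V-blocks to about 1 mm. A small side force of about 2 N and a downward press of roughly 9–10 N remain on it.
- **Disagreement:** My first camera estimate of the jig's axis was about 2 mm off sideways from where the roll settled, so I followed the contact forces instead.
- **Other things:** I touched nothing else on the counter and saw nothing moved in the views I took. I did not measure the other objects' positions at the end.

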